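Cock and fire the spring hammer to drive the pin home

ROBOT

A 6-joint arm with a two-finger parallel gripper is mounted at the origin on a cart in front of the work surface, level with it; the furniture and walls round the work are solid. World frame = base frame: x ahead of the robot, y to its left, z up, the work surface at z = 0. Lengths are in m, angles in rad, forces in N, time in s.
With the tool pointing down it reaches from about 0.25 to 0.775 m from the base axis. Payload 4 kg.
Tool frame: the origin (TCP) lies on the front face of the gripper's body, between the roots of the fingers; the fingertips stand 73 mm ahead of it and the grasp point (between the pads) lies 54 mm ahead of it; z points along the fingers, y is the direction in which the jaws open and shut (so a half turn about z gives the same grasp; the last joint's range is limited). The gripper opens to 85 mm and grips with 20 to 120 N. Pads are 22 mm wide; open, the fingers measure 114 mm over their backs; the gripper's body (76 mm by 85 mm) begins 54 mm behind the grasp point. The pads swing forward as they close: fully open they stand 13 mm farther back than shut.
Start: joints at [1.082, 0.087, 1.371, -0, 1.684, -0.103], TCP at [0.207, 0.51, 0.304] pointing down, gripper open.
Joint ranges: [-3.1, 3.1], [-0.76, 2.03], [0.27, 2.55], [-1.08, 4.22], [0.17, 2.65], [-2.57, 2.57]. Speed limits (rad/s): [2.79, 2.79, 3.14, 3.14, 3.14, 3.14].

INTERFACE

Orientations are given as a unit quaternion [x, y, z, w].
In Python, from station import * gives the robot as it stands.
- The arm moves only by the shell command python3 -m crank 'ROWS' [OPENING]. ROWS is JSON, a list of rows, each a list of 6 numbers: the shift along the tool's x, y, z scaled (see below), then the turn, a rotation vector about the tool's x, y, z scaled (see below). A call has 1 to 20 rows; each row is the pose to reach, as a shift and turn from the pose measured when the call began, along the tool's axes at that moment; what a row does not reach only later rows make up. The controller multiplies each number of a shift by 250 mm and each number of a turn by pi/2 rad. A row lasts 1/8 s, in which the tool goes at most 62.5 mm and 10.7 degrees, less where a joint would pass 70% of its speed; a pose out of reach is approached as far as the arm can. A call with a number of a shift or a turn outside -1 to 1 is refused whole. A call with a gripper value outside its range is refused whole. OPENING is the opening, from 0 (shut) to 1 (fully open), set as the call begins (- or left out, the last holds). The fingers move at their own pace and stop on an object; the grip force is fixed at half the most. Time passes only in rows, so rows that repeat a pose let the fingers close. It gives the time, the measured TCP pose, the force and the opening at its end, in the units of the state.
- get_obs(): the state, without advancing time (a new reading comes with each control period).
- capture(name): name is "scene" or "top"; returns a dict with "img" (384x512x3 uint8, blue, green, red), "mtx" (3x3 intrinsics, pixels), "k1" (the pictures are not rectified: a ray, as slopes to the right and down, at radius r is drawn at 1 + k1 r^2 times it, then the intrinsics apply), "position" and "rotation" of the camera in the world. Camera axes: x right, y up, looking along -z (the intrinsics and any distortion apply to the point x, -y, -z); pixel columns grow to the right and rows downward; lengths in m; the calibration is good to about 2 mm. A picture is of the moment at which its call begins. There is no depth.
- sign_off(): hands the job in, once; it reports no verdict.
Trained networks look in the newest picture that a camera, given by its name, has taken for a name from the list of things; names that differ only in an ending like _2 or _b are one class to them, and where a whole thing is asked for, a point or a joint stands for the part that bears it (a point fixed in the world has none). Each returns a list of dicts, best first, with "confidence" (0 to 1); they miss things now and then, are a little off and sometimes report something else, mostly with a low value. They report only what shows in the picture. A call takes as long as a camera call.
- spot_in(label, camera): "box" ([centre column, centre row, width, height] in pixels, round what is visible of it).
The state is a dict: "time": time; "joints": joint angles; "dq": joint speeds; "effort": joint torques, N m; "ee_pos": TCP position; "orientation": TCP orientation; "wrist_force": force on the tool from outside, world axes, zero at the start; "torque": the same for the moment, N m; "width": finger opening in m.
Only numpy, scipy, OpenCV 4.12 (cv2) and the standard library are available. Lean on these libraries where they do the work, as an engineer would, in place of code of your own. Each camera call takes 0.05 s, during which the arm holds its last target.

TASK

Drive the steel pin fully home in the orange bracket with the spring hammer. Pull the hammer's black upright handle back (clockwise seen from above) until the sear catches, easing off there instead of forcing it into the rubber end buffer, and let go so that it stays cocked with the pin still standing out; then press the red trigger pad to fire it and draw clear. Do not push on the pin yourself, and leave the other things lying where they are.

Things in the scene. Friction and masses are not known exactly. Their poses are not given: they have to be found in the camera images.
- pivot (a point): On the hammer's vertical pivot axis, 128 mm above the bench (the bolt top is at 76 mm). It belongs to a grey base screwed to the bench; its frame is the rig's: x points from the pivot to the trigger end, y is to the rig's left, z up. At rest the hammer points along -x. Everything on the rig keeps below 80 mm except the handle (153 mm).
- handle (a point): Centre of the hammer's black upright round handle, 16 mm thick, standing from 59 to 153 mm above the bench; this point is on its axis 128 mm up and 125 mm from the pivot axis. The steel hammer bar and head (top at 65 mm) lie below and move with it. It swings in a level circle about the pivot: at rest at -x of the rig, cocking takes it clockwise seen from above, towards the rig's +y.
- hammer (a joint): Hammer angle, rad: 0 at rest, grows as it is cocked (clockwise from above). A spring pulls it back with 1.3 N m per rad (about 10 N at the handle per rad). The sear catches somewhere between 0.64 and 1.07: the brass cocking arm is clamped on the hub at an angle that differs from rig to rig. From about 0.4 rad before the catch it rides under the sear (2 to 4 N more), then the sear drops.
- trigger_pad (a point): Centre of the top of the red trigger pad, 26x28 mm, 62 mm above the bench, at the outer end of the sear lever (116 mm from the pivot, on the side away from the handle). Pressed straight down it tips the lever (34 mm from its pin) and lifts the sear's nose; with the hammer cocked it fires at 6 to 10 mm of travel and 7 to 11 N; stop at 14 mm.
- trigger (a joint): Sear lever angle, rad: 0 at rest and when the sear has dropped and caught; 0.2 to 0.3 while the brass cocking arm passes under the nose during cocking, then it drops to 0 as it catches; grows as the pad is pressed (fires at about 0.2 to 0.3, stop 0.42). A light spring returns it.
- buffer (a joint): How far the sprung rubber-tipped end buffer is pushed in, m: 0 at rest. The brass cocking arm reaches it about 2.5 mm of handle travel after the catch; each further 2.5 mm of handle travel pushes it in 1 mm and adds about 2.4 N at the handle. More than 0.0025 (6 N over the spring's pull at the handle) counts as forcing it.
- buffer_tip (a point): Centre of the black rubber face of the end buffer, 15 mm across, 30 mm above the bench, beside the brass cocking arm; not to be handled.
- pin (a joint): How far the pin has been driven, m: 0 to 0.002 at the start, 0.010 when its head sits against the orange bracket. It is a tight fit (8 N); one blow from the caught position drives it home.
- pin_head (a point): Centre of the struck face of the pin's head, a steel disc 16 mm across and 4 mm thick, 50 mm above the bench, beside the resting hammer head on the rig's -y side; it goes in along the rig's -y.
- driver_big: loose bystander: orange-and-black screwdriver, 198 mm long, lying near the front edge to the robot's right; origin under its middle
- flush_cutters: loose bystander: blue-handled flush cutters, 114 mm long, lying near the front edge; origin under their middle
- spare_motor_1: loose bystander: small white drone motor with a black lead, 29x67x33 mm, to the right of the rig; origin under its middle
- etape_roll: loose bystander: roll of black tape, 62 mm across, 19 mm high, lying flat to the left of the rig; origin under its middle
- small_jar: loose bystander: small clear jar, 34 mm across, 28 mm high, to the left of the rig; origin under its middle
- board_3: loose bystander: small green circuit board, 22x31x9 mm, to the left of the rig; origin under its middle

How it is judged:
On the way, in this order (a step that is already met when the one before it is completed fails the run):
1. the hammer is cocked and caught by the sear, the robot off it, the pin still standing out (value of joint hammer above 0.6 rad and value of joint trigger below 0.08 rad and value of joint buffer below 0.0015 m and value of joint pin below 0.006 m and contact force between each of the arm, the fingers and hammer below 0.2 N), for 0.3 s.
2. the robot presses the trigger pad down (value of joint trigger above 0.15 rad and contact force between any of the arm, the fingers and trigger above 0.5 N).
At the end, for the whole second after the job is handed in: The pin is driven home (at least 8.5 of its 10 mm), the hammer is uncocked and back at rest within 0.12 rad, and the trigger is back up (value of joint pin above 0.0085 m and value of joint hammer between -0.12 and 0.12 rad and velocity of joint hammer between -0.3 and 0.3 rad/s and value of joint trigger below 0.08 rad); the robot touches nothing.
It fails at once if the hammer forced into the end buffer (pushed in more than 2.5 mm) (value of joint buffer above 0.0025 m).
It fails at once if the robot pushes on the pin itself (contact force between any of the arm, the fingers and pin above 0.5 N).
It fails at once if a bystander is shifted by more than 20 mm (distance of any of driver_big, flush_cutters, spare_motor_1, etape_roll, small_jar, board_3 from where it was at the start of the episode above 0.02 m).
It also fails if it takes over 61 s, if anything falls off the work surface, if the arm or the gripper's body presses on something with over 40 N, if the wrist force passes 120 N, or if a joint passes its speed limit or range.

## Working session

There is one attempt and no reset: what is moved stays moved. The work goes in short steps, Python scripts to look and compute and a shell command to move; the robot and the scene stay as the last step left them, time stands still between calls to the robot, and variables do not carry over. Pictures are saved under pics/ and viewed, and the job is handed in when it is done.

```bash
mkdir -p pics; ls; python3 - <<'E'
from station import *
import cv2
o=get_obs()
print({k:o[k] for k in o})
for c in ["scene","top"]:
    d=capture(c); cv2.imwrite(f"pics/{c}0.png",d["img"]); print(c,d["mtx"],d["k1"],d["position"],d["rotation"])
    for l in ["pivot","handle","hammer","trigger_pad","trigger","pin_head","buffer_tip","pin","spare_motor_1","etape_roll","small_jar","board_3"]:
        print(l,[(r["box"],r["confidence"]) for r in spot_in(l,c)[:2]])
E
```

```text
pics
{'time': 0.0, 'joints': array([ 1.08188710e+00,  8.79360550e-02,  1.37225075e+00,  2.36456109e-05,
        1.68360160e+00, -1.03106013e-01]), 'dq': array([ 5.37444080e-04, -5.95568119e-05, -3.73617137e-04,  1.52462990e-04,
       -2.57224482e-04,  8.36130581e-05]), 'effort': array([ 1.60319702e-03, -3.51855755e+01, -3.13284409e+01,  4.56424573e-05,
        1.03977666e-02, -1.39405895e-06]), 'ee_pos': array([0.20680938, 0.50927282, 0.30275109]), 'orientation': array([ 1.91706077e-01,  9.81451769e-01, -1.04669969e-03, -3.31492425e-04]), 'wrist_force': array([-0.60505531, -0.20387275, -0.36085169]), 'torque': array([0.03939233, 0.01825394, 0.00401314]), 'width': 0.08570139685715146}
scene [[417.62484079   0.         263.02582871]
 [  0.         417.62484079 186.83695212]
 [  0.           0.           1.        ]] 0.022639265771930848 [-0.13081901 -0.71078248  0.76493174] [ 0.46169324 -0.14920099 -0.29115089  0.82450566]
pivot [([243.6, 200.6, 79.9, 52.6], 0.88)]
handle [([227.2, 187.6, 44.2, 30.3], 0.65)]
hammer [([226.8, 188.2, 51.7, 31.3], 0.78)]
trigger_pad [([268.3, 181.0, 18.4
[... 239 characters left out ...]
]
board_3 []
top [[392.50622664   0.         256.92720401]
 [  0.         392.50622664 189.17511023]
 [  0.           0.           1.        ]] -0.026245245928293956 [0.43092076 0.14495504 1.22532179] [ 0.0219166  -0.02187309 -0.70231374  0.71119382]
pivot []
handle [([225.2, 204.1, 21.1, 57.6], 0.76), ([158.9, 226.9, 13.3, 6.9], 0.21)]
hammer [([226.9, 204.4, 15.8, 56.1], 0.53)]
trigger_pad [([229.6, 156.4, 11.6, 32.1], 0.56)]
trigger [([234.3, 159.6, 12.5, 25.9], 0.69)]
pin_head []
buffer_tip []
pin [([305.8, 230.4, 32.9, 25.3], 0.19)]
spare_motor_1 []
etape_roll [([185.7, 233.3, 18.2, 17.4], 0.78)]
small_jar []
board_3 [([159.6, 227.2, 7.4, 7.3], 0.58), ([223.8, 212.2, 13.8, 41.7], 0.15)]
```

```bash
python3 - <<'E'
import cv2
a=cv2.imread("pics/top0.png")[90:290,130:340]; cv2.imwrite("pics/t0z.png",cv2.resize(a,None,fx=3,fy=3,interpolation=2))
a=cv2.imread("pics/scene0.png")[130:280,150:340]; cv2.imwrite("pics/s0z.png",cv2.resize(a,None,fx=4,fy=4,interpolation=2))
E
```

```text
(no output)
```

View pics/top0.png

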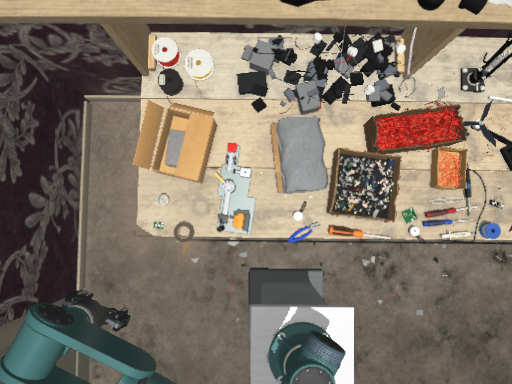

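```bash
sleep 1
```

```text
(no output)
```

View pics/t0z.png

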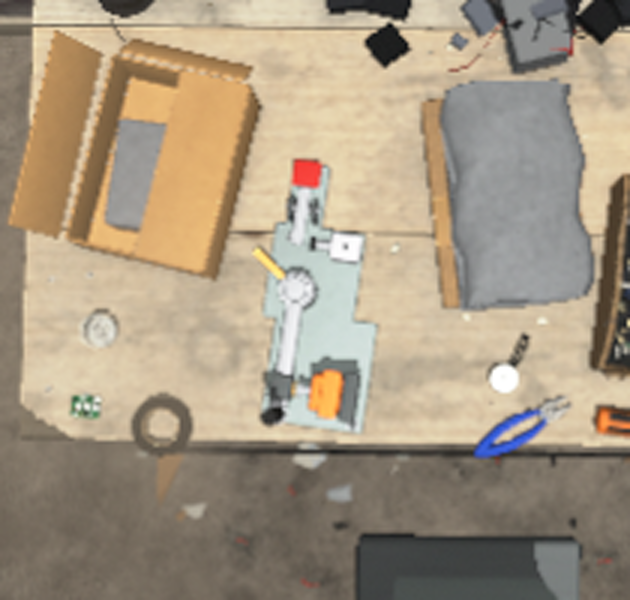

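View pics/s0z.png

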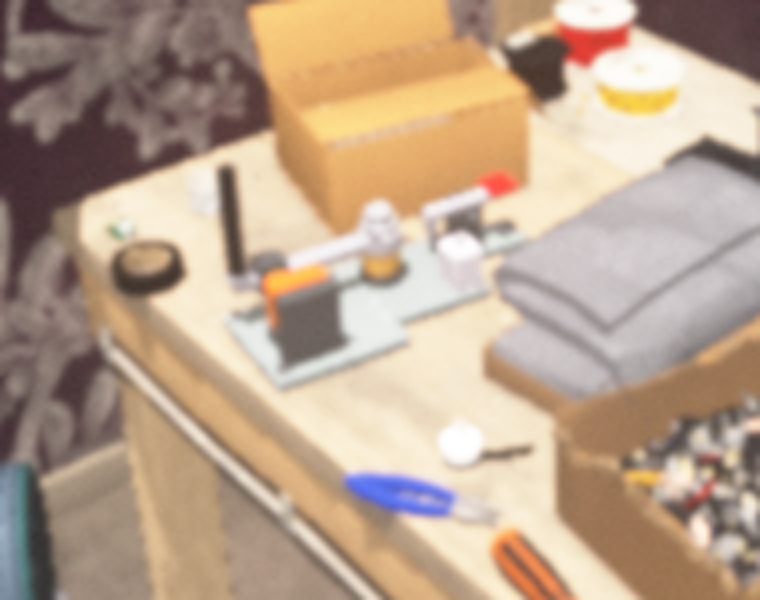

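```bash
cat > h.py <<'E'
from station import *
import numpy as np, cv2
from scipy.spatial.transform import Rotation as R
def pix(d,uv,z):
    p=cv2.undistortPoints(np.array([[uv]],float),d["mtx"],np.array([d["k1"],0,0,0,0.]))[0,0]
    r=R.from_quat(d["rotation"]) if np.size(d["rotation"])==4 else R.from_matrix(d["rotation"])
    v=r.apply([p[0],-p[1],-1]); c=np.array(d["position"]); return c+v*(z-c[2])/v[2]
def proj(d,P):
    r=R.from_quat(d["rotation"]); q=r.inv().apply(np.array(P)-d["position"]); q=q*[1,-1,-1]
    return cv2.projectPoints(q.reshape(1,3),np.zeros(3),np.zeros(3),d["mtx"],np.array([d["k1"],0,0,0,0.]))[0][0,0]
def t(u,v): return (130+u/3,90+v/3)
def s(u,v): return (150+u/4,130+v/4)
E
python3 - <<'E'
from h import *
T=capture("top");S=capture("scene")
print("pivot T",pix(T,t(299,285),.076),"S",pix(S,s(379,208),.076))
print("pad T",pix(T,t(306,173),.062),"S",pix(S,s(497,185),.062))
print("handle T",pix(T,t(272,414),.153),"S",pix(S,s(226,170),.153))
print("handle bottom S",pix(S,s(236,278),.059))
# box top heights: corner in both
for z in (0,.05,.08,.1,.12): print(z,"boxcorner T(215,277)",pix(T,t(215,277),z)[:2],"S(330,140)",pix(S,s(330,125),z)[:2],"S right corner",pix(S,s(525,95),z)[:2],"T",pix(T,t(258,105),z)[:2])
E
```

```text
pivot T [0.51347106 0.22565948 0.076     ] S [0.51307734 0.22781333 0.076     ]
pad T [0.62647761 0.22157431 0.062     ] S [0.62246986 0.21319121 0.062     ]
handle T [0.39031348 0.24279466 0.153     ] S [0.38670718 0.2397116  0.153     ]
handle bottom S [0.38447501 0.2384154  0.059     ]
0 boxcorner T(215,277) [0.52620564 0.31887772] S(330,140) [0.63874752 0.48659204] S right corner [0.82135153 0.41194275] T [0.70863403 0.27749851]
0.05 boxcorner T(215,277) [0.52231748 0.3117807 ] S(330,140) [0.58844457 0.40832529] S right corner [0.75911261 0.33855547] T [0.69730177 0.27209   ]
0.08 boxcorner T(215,277) [0.51998459 0.30752249] S(330,140) [0.55826279 0.36136523] S right corner [0.72176926 0.2945231 ] T [0.69050242 0.26884489]
0.1 boxcorner T(215,277) [0.51842933 0.30468368] S(330,140) [0.53814161 0.33005853] S right corner [0.69687369 0.26516819] T [0.68596951 0.26668148]
0.12 boxcorner T(215,277) [0.51687406 0.30184487] S(330,140) [0.51802043 0.29875183] S right corner [0.67197812 0.23581328] T [0.68143661 0.26451807]
```

```bash
python3 - <<'E'
from h import *
T=capture("top");S=capture("scene")
for d,roi,n in((T,(210,130,250,165),"T"),(S,(255,165,295,190),"S")):
    x0,y0,x1,y1=roi; i=d["img"].astype(int)
    m=((i[...,2]>150)&(i[...,1]<90)&(i[...,0]<90)).astype(np.uint8); k=np.zeros_like(m);k[y0:y1,x0:x1]=m[y0:y1,x0:x1]
    n_,l,st,c=cv2.connectedComponentsWithStats(k); j=1+np.argmax(st[1:,4]); print(n,st[j],c[j],pix(d,c[j],.062))
# handle black blob in S and T
a=T["img"][210:240,200:250]; cv2.imwrite("pics/t1.png",cv2.resize(a,None,fx=14,fy=14,interpolation=0))
a=T["img"][135:200,200:260]; cv2.imwrite("pics/t2.png",cv2.resize(a,None,fx=9,fy=9,interpolation=0))
E
```

```text
T [228 143   9   9  68] [231.72058824 147.13235294] [0.62807965 0.22243716 0.062     ]
S [273 175   3   2   6] [274.  175.5] [0.62495464 0.21751338 0.062     ]
```

View pics/t1.png

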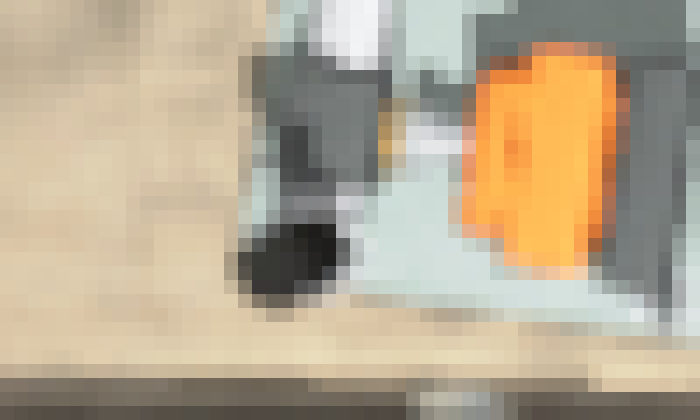

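View pics/t2.png

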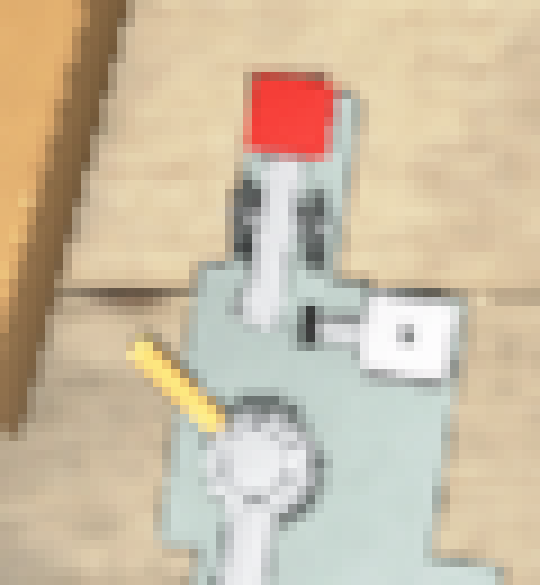

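```bash
python3 - <<'E'
from h import *
from scipy.optimize import least_squares
T=capture("top");S=capture("scene")
obs=[(T,(227.6,186.),"piv",.076),(T,(231.7,147.1),"pad",.062),(T,(219.0,228.4),"han",.153),
(S,s(379,208),"piv",.074),(S,s(498,185),"pad",.062),(S,s(226,170),"han",.153),(S,s(236,278),"han",.059)]
off=dict(piv=0,pad=.116,han=-.125)
def f(p):
    r=[]
    for d,uv,k,z in obs:
        P=[p[0]+off[k]*np.cos(p[2]),p[1]+off[k]*np.sin(p[2]),z]; r+=list(proj(d,P)-uv)
    return np.array(r)
q=least_squares(f,[.513,.2265,-.1],loss="soft_l1"); print(q.x,f(q.x).reshape(-1,2).round(1))
p=q.x
print("pad",p[0]+.116*np.cos(p[2]),p[1]+.116*np.sin(p[2]),"han",p[0]-.125*np.cos(p[2]),p[1]-.125*np.sin(p[2]))
for d,uv,k,z in obs: print(k,pix(d,uv,z))
E
```

```text
[ 0.51264435  0.23172448 -0.09953919] [[-0.  -0.7]
 [ 0.8  0. ]
 [ 1.2  0.3]
 [-0.8  0.1]
 [-0.3 -1.4]
 [-0.3 -0.7]
 [ 0.1 -1.2]]
pad 0.6280701529004121 0.22019698692208137 han 0.3882630876087146 0.24414633839938685
piv [0.51045215 0.23167771 0.076     ]
pad [0.62817653 0.22250039 0.062     ]
han [0.38916983 0.24731302 0.153     ]
piv [0.5149466  0.23053811 0.074     ]
pad [0.62310021 0.21265485 0.062     ]
han [0.38670718 0.2397116  0.153     ]
han [0.38447501 0.2384154  0.059     ]
```

```bash
cat >> h.py <<'E'
PIV=np.array([0.5126,0.2317]);TH=-0.0995
def hpos(a,r=.125):
    f=np.pi+TH-a; return PIV+r*np.array([np.cos(f),np.sin(f)])
def Rdown(ang): # tool y along world angle ang, z down
    y=np.array([np.cos(ang),np.sin(ang),0]);z=np.array([0,0,-1.]);x=np.cross(y,z); return R.from_matrix(np.c_[x,y,z])
def row(P,ang):
    o=get_obs(); r0=R.from_quat(o["orientation"]); d=r0.inv().apply(np.array(P)-o["ee_pos"])/.25
    w=(r0.inv()*Rdown(ang)).as_rotvec()/(np.pi/2); return np.r_[d,w].round(3).tolist()
def cock(a,z=.17): # tool centred on handle at a
    return row(np.r_[hpos(a),z],TH-a+np.pi/2)
E
python3 -m crank '[[-0.25,-0.17,0,0,0,0],[-0.5,-0.34,0,0,0,-0.09],[-0.75,-0.5,0.05,0,0,-0.183],[-0.9,-0.6,0.1,0,0,-0.183]]' 0.4
python3 - <<'E'
from h import *
print(cock(0,.27),cock(0,.17),get_obs()["ee_pos"])
E
```

```text
time: 2.1
ee_pos: [0.3474, 0.3027, 0.2841]
orientation: [0.048, 0.999, 0.001, 0.001]
wrist_force: [1.2, 0.5, 0.3]
width: 0.0343
[-0.185, -0.218, 0.056, 0.001, 0.001, 0.002] [-0.184, -0.218, 0.456, 0.001, 0.001, 0.002] [0.34737985 0.30274426 0.2840976 ]
```

```bash
python3 -m crank '[[-0.1,-0.11,0.05,0,0,0],[-0.185,-0.218,0.05,0,0,0],[-0.185,-0.218,0.05,0,0,0],[-0.185,-0.218,0.05,0,0,0]]' -
python3 - <<'E'
from h import *
T=capture("top");S=capture("scene")
print(cock(0,.17),get_obs()["ee_pos"],get_obs()["width"])
cv2.imwrite("pics/a.png",cv2.resize(np.hstack([T["img"][170:260,190:270],S["img"][130:220,190:270]]),None,fx=5,fy=5,interpolation=2))
E
```

```text
time: 2.6
ee_pos: [0.388, 0.2444, 0.2718]
orientation: [0.049, 0.999, 0.001, 0.001]
wrist_force: [-1.0, 0.0, 1.4]
width: 0.0339
[-0.001, -0.004, 0.407, 0.001, 0.001, 0.003] [0.38771578 0.24488129 0.27179798] 0.03392257577575294
```

View pics/a.png

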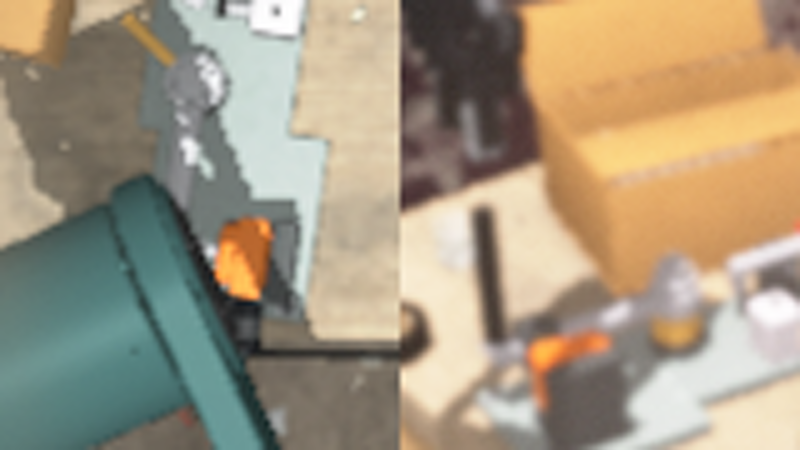

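```bash
python3 - <<'E'
from h import *
S=capture("scene"); cv2.imwrite("pics/b.png",cv2.resize(S["img"][60:230,140:300],None,fx=4,fy=3.5,interpolation=2)); o=get_obs()
print(proj(S,o["ee_pos"]),proj(S,np.array(o["ee_pos"])-[0,0,.073]),proj(S,[.388,.244,.153]))
E
```

```text
[201.79821877 134.98013945] [204.34215392 158.01145981] [206.10966758 171.80506389]
```

View pics/b.png

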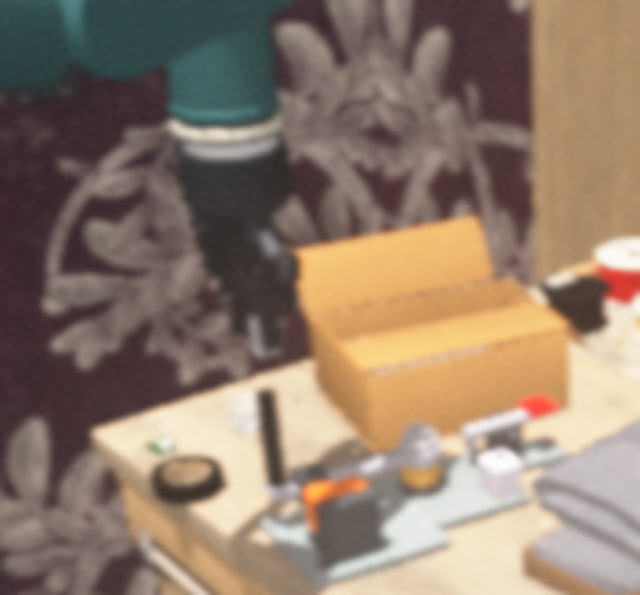

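```bash
python3 -m crank '[[0,0,0.08,0,0,0],[0,-0.004,0.16,0,0,0],[0,-0.004,0.22,0,0,0],[0,-0.004,0.25,0,0,0]]' -; python3 -m crank '[[0,0,0.05,0,0,0],[0,0,0.1,0,0,0],[0,0,0.15,0,0,0],[0,0,0.15,0,0,0]]' -
python3 - <<'E'
from h import *
S=capture("scene"); cv2.imwrite("pics/c.png",cv2.resize(S["img"][100:220,170:270],None,fx=6,fy=5,interpolation=2)); 
o=get_obs();print(o["ee_pos"],o["wrist_force"],o["torque"])
for a in (.1,.2,.3,.4,.5,.6): print(a,cock(a,.17))
E
```

```text
time: 3.25
ee_pos: [0.3872, 0.2444, 0.2084]
orientation: [0.047, 0.999, 0.001, 0.001]
wrist_force: [1.0, 0.3, 0.3]
width: 0.0339
time: 3.75
ee_pos: [0.3867, 0.2441, 0.1694]
orientation: [0.047, 0.999, 0.0, -0.001]
wrist_force: [-0.3, 0.4, -0.2]
width: 0.034
[0.38706048 0.24426635 0.17026019] [-0.09200643  0.18676363 -1.01687716] [ 0.00275996 -0.04542549  0.0246722 ]
0.1 [-0.007, 0.05, 0.001, 0.001, -0.0, 0.067]
0.2 [-0.015, 0.099, 0.001, 0.001, -0.0, 0.131]
0.3 [-0.028, 0.147, 0.001, 0.001, -0.0, 0.194]
0.4 [-0.045, 0.194, 0.001, 0.001, -0.0, 0.258]
0.5 [-0.067, 0.239, 0.001, 0.001, -0.0, 0.322]
0.6 [-0.093, 0.282, 0.001, 0.001, -0.0, 0.385]
```

View pics/c.png

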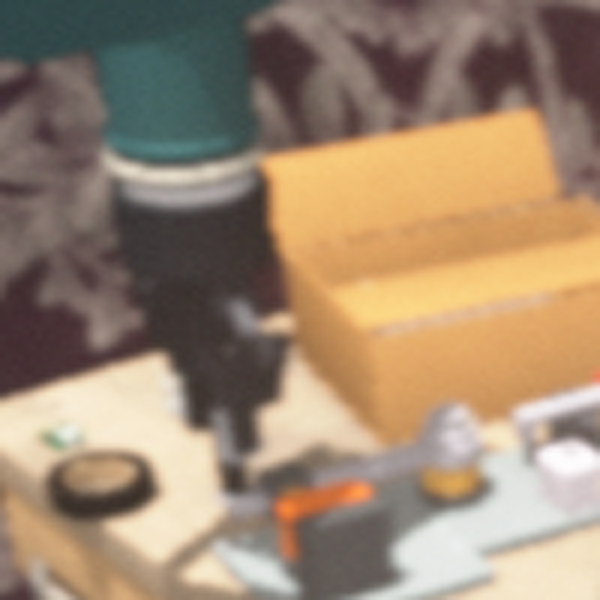

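```bash
python3 -m crank '[[-0.007,0.05,0,0,0,0.067],[-0.015,0.099,0,0,0,0.131],[-0.028,0.147,0,0,0,0.194],[-0.045,0.194,0,0,0,0.258],[-0.067,0.239,0,0,0,0.322],[-0.067,0.239,0,0,0,0.322],[-0.067,0.239,0,0,0,0.322]]' -
cat >> h.py <<'E'
def st():
    o=get_obs(); p=np.array(o["ee_pos"])[:2]-PIV; a=np.pi+TH-np.arctan2(p[1],p[0]); a=(a+np.pi)%(2*np.pi)-np.pi; f=np.pi+TH-a
    F=o["wrist_force"]; print("a",a.round(4),"r",np.hypot(*p).round(4),"z",o["ee_pos"][2].round(4),"Ftan",round(F[0]*np.sin(f)-F[1]*np.cos(f),2),"Frad",round(F[0]*np.cos(f)+F[1]*np.sin(f),2),"t",o["time"],"w",o["width"])
E
python3 - <<'E'
from h import *
st()
for a in (.54,.58,.62,.66,.7): print(a,cock(a,.17))
E
```

```text
time: 4.68
ee_pos: [0.4095, 0.3015, 0.1708]
orientation: [0.295, 0.955, -0.0, 0.0]
wrist_force: [-0.3, -4.3, 2.2]
width: 0.034
a 0.4952 r 0.1245 z 0.1708 Ftan -3.75 Frad -2.2 t 4.675 w 0.033987883238840236
0.54 [0.002, 0.022, 0.003, 0.0, 0.0, 0.026]
0.58 [0.0, 0.042, 0.003, 0.0, 0.0, 0.051]
0.62 [-0.002, 0.062, 0.003, 0.0, 0.0, 0.077]
0.66 [-0.004, 0.082, 0.003, 0.0, 0.0, 0.102]
0.7 [-0.008, 0.102, 0.003, 0.0, 0.0, 0.128]
```

```bash
python3 -m crank '[[0.002,0.022,0.003,0,0,0.026],[0,0.042,0.003,0,0,0.051],[-0.002,0.062,0.003,0,0,0.077],[-0.004,0.082,0.003,0,0,0.102],[-0.004,0.082,0.003,0,0,0.102],[-0.004,0.082,0.003,0,0,0.102]]' -
python3 - <<'E'
from h import *
st()
S=capture("scene");T=capture("top")
cv2.imwrite("pics/d.png",cv2.resize(np.hstack([T["img"][130:230,190:270],S["img"][120:220,210:290]]),None,fx=5,fy=5,interpolation=2))
for a in (.68,.7,.72,.74,.76,.78,.8): print(a,cock(a,.17))
E
```

```text
time: 5.42
ee_pos: [0.4214, 0.3168, 0.1703]
orientation: [0.37, 0.929, -0.001, 0.0]
wrist_force: [-2.0, -5.0, 3.1]
width: 0.0345
a 0.6511 r 0.1248 z 0.1703 Ftan -5.03 Frad -1.94 t 5.425 w 0.03449364968026919
0.68 [0.001, 0.015, 0.001, -0.001, 0.001, 0.014]
0.7 [0.001, 0.025, 0.001, -0.001, 0.001, 0.026]
0.72 [0.0, 0.035, 0.001, -0.001, 0.001, 0.039]
0.74 [-0.001, 0.044, 0.001, -0.001, 0.001, 0.052]
0.76 [-0.002, 0.054, 0.001, -0.001, 0.001, 0.064]
0.78 [-0.003, 0.064, 0.001, -0.001, 0.001, 0.077]
0.8 [-0.004, 0.074, 0.001, -0.001, 0.001, 0.09]
```

View pics/d.png

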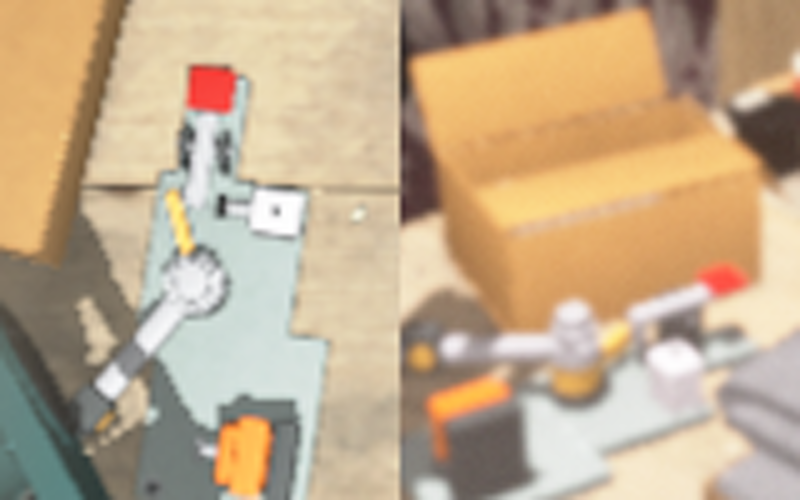

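```bash
python3 -m crank '[[0.001,0.025,0.001,0,0,0.026],[-0.001,0.044,0.001,0,0,0.052],[-0.003,0.064,0.001,0,0,0.077],[-0.004,0.074,0.001,0,0,0.09],[-0.004,0.074,0.001,0,0,0.09],[-0.004,0.074,0.001,0,0,0.09]]' -
python3 - <<'E'
from h import *
st()
S=capture("scene");T=capture("top")
cv2.imwrite("pics/e.png",cv2.resize(np.hstack([T["img"][130:230,190:270],S["img"][120:220,210:290]]),None,fx=5,fy=5,interpolation=2))
for a in (.82,.84,.86,.88,.9,.92,.94): print(a,cock(a,.17))
E
```

```text
time: 6.28
ee_pos: [0.4333, 0.3278, 0.1701]
orientation: [0.434, 0.901, -0.004, -0.001]
wrist_force: [-5.1, -8.2, 5.1]
width: 0.0343
a 0.7814 r 0.1246 z 0.1701 Ftan -9.14 Frad -3.06 t 6.275 w 0.03429499999810823
0.82 [0.002, 0.019, 0.0, -0.004, 0.001, 0.013]
0.84 [0.001, 0.029, 0.0, -0.004, 0.001, 0.026]
0.86 [0.001, 0.039, 0.0, -0.004, 0.001, 0.039]
0.88 [0.0, 0.049, 0.0, -0.004, 0.001, 0.052]
0.9 [-0.001, 0.059, 0.0, -0.004, 0.001, 0.064]
0.92 [-0.002, 0.069, 0.0, -0.004, 0.002, 0.077]
0.94 [-0.003, 0.079, 0.0, -0.004, 0.002, 0.09]
```

View pics/e.png

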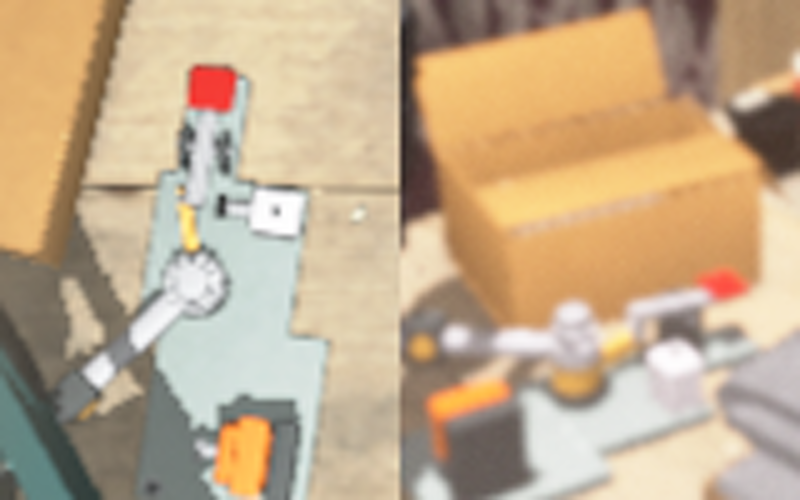

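```bash
python3 -m crank '[[0.001,0.029,0,0,0,0.026],[0.001,0.039,0,0,0,0.039],[0.001,0.039,0,0,0,0.039],[0.001,0.039,0,0,0,0.039]]' - >/dev/null
python3 -c "
from h import *
st()
for a in (.88,.9,.92,.94): print(a,cock(a,.17))"
```

```text
a 0.8362 r 0.1246 z 0.1699 Ftan -11.24 Frad -2.96 t 6.875 w 0.034182863321593086
0.88 [0.002, 0.022, -0.001, -0.009, 0.002, 0.013]
0.9 [0.001, 0.032, -0.001, -0.009, 0.002, 0.026]
0.92 [0.001, 0.042, -0.001, -0.009, 0.002, 0.039]
0.94 [0.0, 0.052, -0.001, -0.009, 0.002, 0.051]
```

```bash
python3 -m crank '[[0.002,0.022,0,0,0,0.013],[0.001,0.032,0,0,0,0.026],[0.001,0.032,0,0,0,0.026],[0.001,0.032,0,0,0,0.026]]' - >/dev/null
python3 -c "
from h import *
st()
S=capture('scene');T=capture('top')
cv2.imwrite('pics/f.png',cv2.resize(np.hstack([T['img'][130:230,190:270],S['img'][120:220,210:290]]),None,fx=5,fy=5,interpolation=2))
for a in (.92,.94,.96,.98): print(a,cock(a,.17))"
```

```text
a 0.8845 r 0.1247 z 0.1698 Ftan -7.75 Frad -2.0 t 7.375 w 0.03400641835692907
0.92 [0.001, 0.018, -0.001, -0.012, 0.002, 0.013]
0.94 [0.001, 0.028, -0.001, -0.012, 0.002, 0.026]
0.96 [0.0, 0.038, -0.002, -0.012, 0.003, 0.039]
0.98 [-0.001, 0.048, -0.002, -0.012, 0.003, 0.052]
```

View pics/f.png

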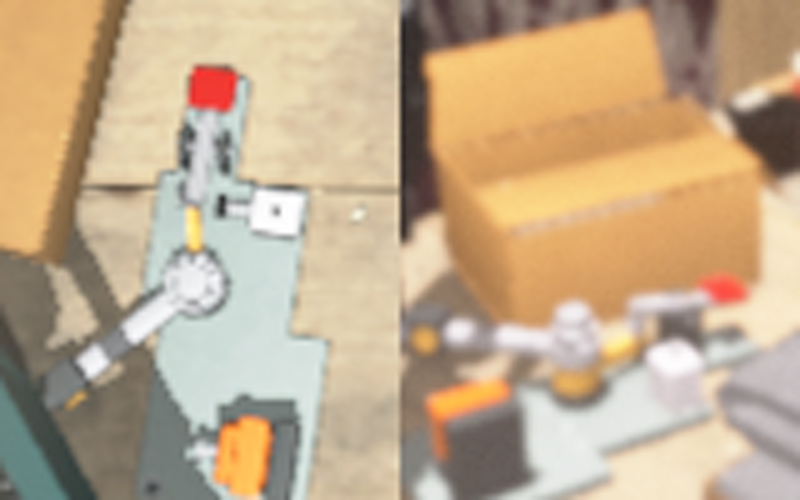

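```bash
python3 -m crank '[[0,0,0,0,0,0]]' - >/dev/null
python3 -c "
from h import *
st()
for a in (.92,.94,.96,.98): print(a,cock(a,.17))"; python3 -m crank '[[0,0,0,0,0,0]]' - >/dev/null
python3 -c "
from h import *
st()
for a in (.9,.92,.94,.96): print(a,cock(a,.17))"
```

```text
a 0.8698 r 0.1245 z 0.1697 Ftan -6.8 Frad -3.0 t 7.6 w 0.03431340271635294
0.92 [0.002, 0.025, -0.002, -0.015, 0.002, 0.014]
0.94 [0.002, 0.035, -0.002, -0.015, 0.003, 0.027]
0.96 [0.001, 0.045, -0.002, -0.015, 0.003, 0.04]
0.98 [0.0, 0.055, -0.002, -0.015, 0.003, 0.052]
a 0.8514 r 0.1242 z 0.1696 Ftan -9.84 Frad -2.53 t 7.725 w 0.034124572336900416
0.9 [0.004, 0.024, -0.002, -0.018, 0.003, 0.002]
0.92 [0.004, 0.034, -0.003, -0.018, 0.003, 0.015]
0.94 [0.003, 0.044, -0.003, -0.018, 0.003, 0.028]
0.96 [0.003, 0.054, -0.003, -0.018, 0.003, 0.04]
```

```bash
python3 -m crank '[[0.004,0.024,-0.002,-0.012,0.003,0.002],[0.004,0.034,-0.003,-0.018,0.003,0.015],[0.003,0.044,-0.003,-0.018,0.003,0.028],[0.003,0.054,-0.003,-0.018,0.003,0.04],[0.003,0.054,-0.003,-0.018,0.003,0.04]]' - >/dev/null
python3 -c "
from h import *
st()
S=capture('scene');T=capture('top')
cv2.imwrite('pics/g.png',cv2.resize(np.hstack([T['img'][130:230,190:270],S['img'][120:220,210:290]]),None,fx=5,fy=5,interpolation=2))
for a in (.96,.98,1.,1.02): print(a,cock(a,.17))"
```

```text
a 0.9419 r 0.1249 z 0.1698 Ftan -8.98 Frad -1.62 t 8.35 w 0.03418711450263776
0.96 [0.001, 0.009, -0.001, -0.004, 0.0, 0.001]
0.98 [0.0, 0.019, -0.001, -0.004, 0.0, 0.014]
1.0 [0.0, 0.029, -0.001, -0.004, 0.0, 0.027]
1.02 [-0.0, 0.039, -0.001, -0.004, 0.0, 0.04]
```

View pics/g.png

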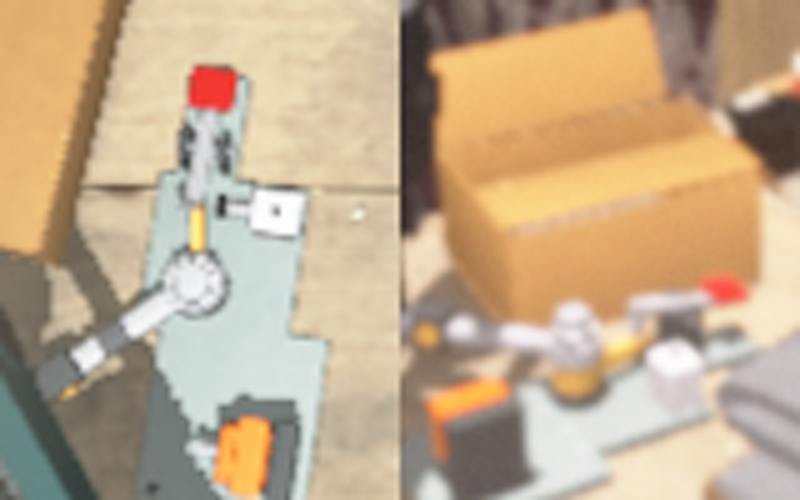

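```bash
cat >> h.py <<'E'
def red():
    S=capture("scene"); i=S["img"][165:195,255:295].astype(float); w=np.clip(i[...,2]-np.maximum(i[...,1],i[...,0])-60,0,None); 
    yy,xx=np.mgrid[165:195,255:295]; print("red",(w*xx).sum()/w.sum(),(w*yy).sum()/w.sum())
    T=capture("top"); return S,T
def show(n):
    S,T=red(); cv2.imwrite(f'pics/{n}.png',cv2.resize(np.hstack([T['img'][130:230,190:270],S['img'][120:220,210:290]]),None,fx=5,fy=5,interpolation=2))
E
python3 -m crank '[[0,0.019,-0.001,-0.004,0,0.014],[0,0.024,-0.001,-0.004,0,0.02],[0,0.024,-0.001,-0.004,0,0.02]]' - >/dev/null
python3 -c "
from h import *
st();
for n in 'scene0',:
  i=cv2.imread('pics/scene0.png')[165:195,255:295].astype(float); w=np.clip(i[...,2]-np.maximum(i[...,1],i[...,0])-60,0,None);yy,xx=np.mgrid[165:195,255:295]; print('rest red',(w*xx).sum()/w.sum(),(w*yy).sum()/w.sum())
show('i')
for a in (.98,1.,1.02,1.04): print(a,cock(a,.17))"
```

```text
a 0.9699 r 0.1248 z 0.1698 Ftan -8.59 Frad -1.11 t 8.825 w 0.034173019951004684
rest red 274.1109930961232 175.20472650026554
red 274.3457271364318 177.1865067466267
0.98 [0.001, 0.005, -0.001, -0.004, 0.0, -0.005]
1.0 [0.001, 0.015, -0.001, -0.004, 0.0, 0.008]
1.02 [0.001, 0.025, -0.001, -0.004, 0.0, 0.02]
1.04 [0.0, 0.035, -0.001, -0.004, 0.0, 0.033]
```

```bash
python3 -m crank '[[0.001,0.015,-0.001,-0.004,0,0.008],[0.001,0.022,-0.001,-0.004,0,0.016],[0.001,0.022,-0.001,-0.004,0,0.016]]' - >/dev/null
python3 -c "
from h import *
st();show('j')
for a in (1.,1.02,1.04,1.06): print(a,cock(a,.17))"
```

```text
a 0.9969 r 0.1249 z 0.1698 Ftan -7.86 Frad -1.03 t 9.3 w 0.034161724538937066
red 274.1855010660981 176.95887907401766
1.0 [0.0, 0.002, -0.001, -0.003, 0.0, -0.007]
1.02 [0.0, 0.012, -0.001, -0.003, 0.0, 0.005]
1.04 [0.0, 0.022, -0.001, -0.003, 0.0, 0.018]
1.06 [-0.0, 0.032, -0.001, -0.003, 0.0, 0.031]
```

View pics/j.png

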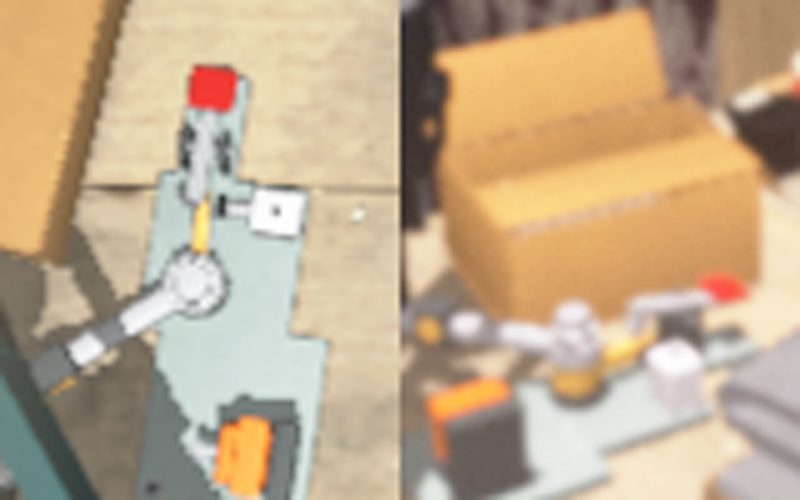

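```bash
python3 -m crank '[[0,0.012,-0.001,-0.003,0,0.005],[0,0.017,-0.001,-0.003,0,0.012],[0,0.017,-0.001,-0.003,0,0.012]]' - >/dev/null
python3 -c "
from h import *
st();show('k')
for a in (1.02,1.04,1.06): print(a,cock(a,.17))"
```

```text
a 1.0116 r 0.1249 z 0.1698 Ftan -7.9 Frad -1.79 t 9.775 w 0.03396684313354537
red 274.29417094533375 176.89187556629417
1.02 [0.001, 0.004, -0.001, -0.004, 0.0, -0.006]
1.04 [0.001, 0.014, -0.001, -0.004, 0.0, 0.007]
1.06 [0.0, 0.024, -0.001, -0.004, 0.0, 0.02]
```

```bash
python3 -m crank '[[0.001,0.014,-0.001,-0.004,0,0.007],[0.001,0.019,-0.001,-0.004,0,0.013],[0.001,0.019,-0.001,-0.004,0,0.013]]' - >/dev/null
python3 -c "
from h import *
st();show('l')
for a in (1.02,1.04,1.06,1.08): print(a,cock(a,.17))"
```

```text
a 1.0285 r 0.1249 z 0.1698 Ftan -9.27 Frad -2.69 t 10.25 w 0.03430367342002706
red 274.1938352104327 176.82839359810313
1.02 [0.0, -0.004, -0.001, -0.004, 0.0, -0.018]
1.04 [0.001, 0.006, -0.001, -0.004, 0.0, -0.005]
1.06 [0.001, 0.016, -0.001, -0.004, 0.0, 0.008]
1.08 [0.0, 0.026, -0.001, -0.004, 0.0, 0.02]
```

View pics/l.png

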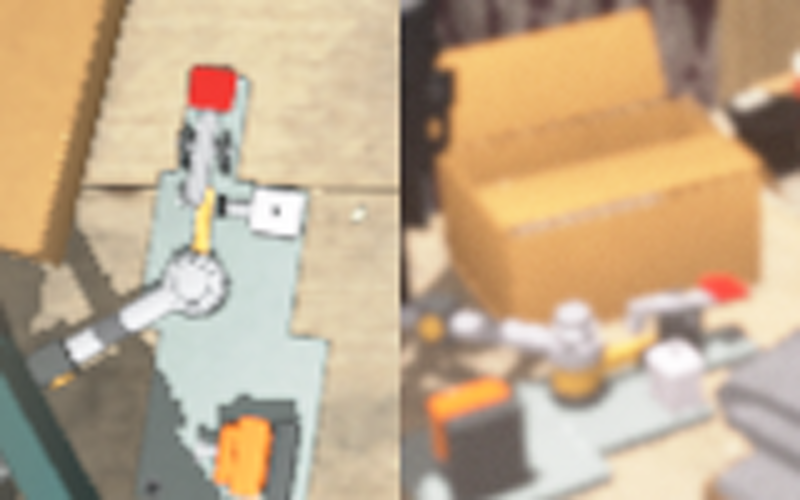

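```bash
python3 -m crank '[[0.001,0.012,-0.001,-0.004,0,0.006],[0.001,0.016,-0.001,-0.004,0,0.01],[0.001,0.016,-0.001,-0.004,0,0.01]]' - >/dev/null
python3 -c "
from h import *
st();show('m')
for a in (1.04,1.06,1.08): print(a,cock(a,.17))"
```

```text
a 1.0391 r 0.1248 z 0.1698 Ftan -8.62 Frad -2.13 t 10.725 w 0.034318699759087856
red 274.1954057279236 176.83204057279235
1.04 [0.001, 0.0, -0.001, -0.005, 0.001, -0.014]
1.06 [0.001, 0.01, -0.001, -0.005, 0.001, -0.002]
1.08 [0.001, 0.02, -0.001, -0.005, 0.001, 0.011]
```

```bash
python3 -m crank '[[0.001,0.013,-0.001,-0.005,0.001,0],[0.001,0.018,-0.001,-0.005,0.001,0.008],[0.001,0.018,-0.001,-0.005,0.001,0.008]]' - >/dev/null
python3 -c "
from h import *
st();show('n')
for a in (1.06,1.08,1.1): print(a,cock(a,.17))"
```

```text
a 1.0537 r 0.1248 z 0.1698 Ftan -8.76 Frad -2.32 t 11.2 w 0.034150428742348984
red 274.26548148148146 176.77185185185186
1.06 [0.001, 0.003, -0.001, -0.004, -0.0, -0.009]
1.08 [0.001, 0.013, -0.001, -0.004, -0.0, 0.004]
1.1 [0.0, 0.023, -0.001, -0.004, -0.0, 0.017]
```

View pics/n.png

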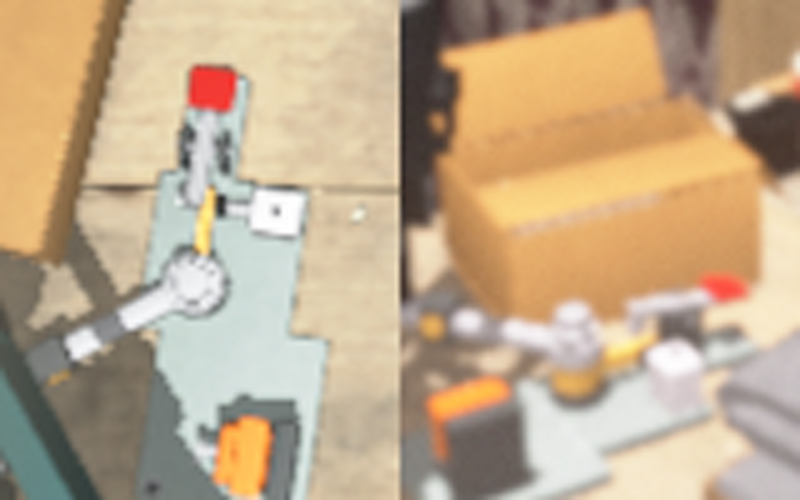

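```bash
python3 -m crank '[[0.001,0.012,-0.001,-0.004,0,0.003],[0.001,0.017,-0.001,-0.004,0,0.008],[0.001,0.017,-0.001,-0.004,0,0.008]]' - >/dev/null
python3 -c "
from h import *
st();show('o')
for a in (1.06,1.08,1.1): print(a,cock(a,.17))"
```

```text
a 1.0695 r 0.1249 z 0.1698 Ftan -7.89 Frad -1.98 t 11.675 w 0.03435895024435741
red 274.1029601029601 175.22754182754184
1.06 [0.0, -0.005, -0.001, -0.004, -0.0, -0.016]
1.08 [0.0, 0.005, -0.001, -0.004, -0.0, -0.003]
1.1 [0.0, 0.015, -0.001, -0.004, -0.0, 0.01]
```

```bash
python3 -m crank '[[0,-0.01,0,0,0,0],[0,-0.02,0,0,0,0],[0,-0.028,0,0,0,-0.02],[0,-0.036,0,0,0,-0.03],[0,-0.036,0,0,0,-0.03]]' - 
python3 -c "
from h import *
st();show('p')"
```

```text
time: 12.4
ee_pos: [0.4554, 0.3434, 0.17]
orientation: [0.538, 0.843, -0.002, -0.002]
wrist_force: [-0.3, -0.6, 0.0]
width: 0.0347
a 0.9979 r 0.1255 z 0.17 Ftan -0.54 Frad -0.37 t 12.4 w 0.03473068386370633
red 274.0703939008894 175.22617534942822
```

View pics/p.png

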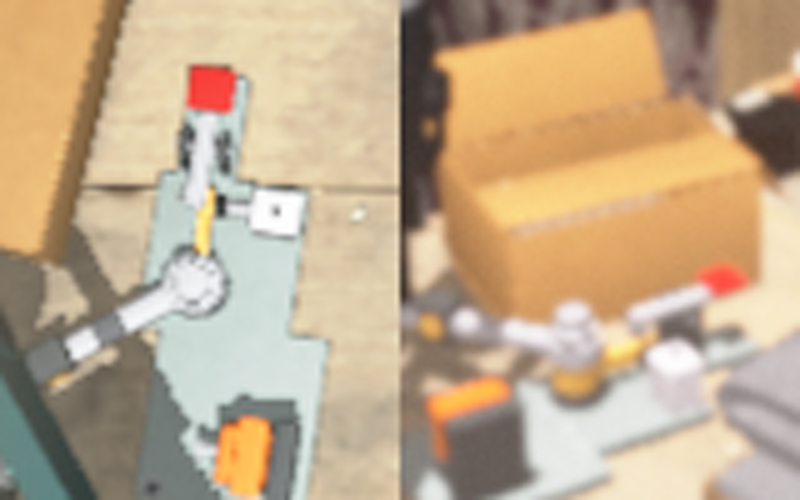

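```bash
python3 -m crank '[[0,0,-0.05,0,0,0],[0,0,-0.15,0,0,0],[0,0,-0.25,0,0,0],[0,0,-0.4,0,0,0],[0,0,-0.4,0,0,0]]' - 
python3 -m crank '[[0,0,0,0,0,0],[0,0,0,0,0,0],[0,0,0,0,0,0],[0,0,0,0,0,0]]' 0
python3 -c "
from h import *
show('q')
S=capture('scene');T=capture('top')
print(row([.628,.2195,.27],np.pi/2+TH-.9),row([.628,.2195,.27],TH+np.pi/2))"
```

```text
time: 13.12
ee_pos: [0.4574, 0.3444, 0.2754]
orientation: [0.538, 0.843, 0.002, 0.0]
wrist_force: [0.0, 0.3, 0.7]
width: 0.0343
time: 13.62
ee_pos: [0.4573, 0.3443, 0.2745]
orientation: [0.538, 0.843, 0.002, 0.0]
wrist_force: [-0.3, -0.2, 0.6]
width: 0.0003
red 274.0538891713269 175.23309608540924
[-0.74, 0.409, 0.021, 0.002, -0.001, -0.088] [-0.74, 0.409, 0.021, 0.003, 0.0, -0.66]
```

View pics/q.png

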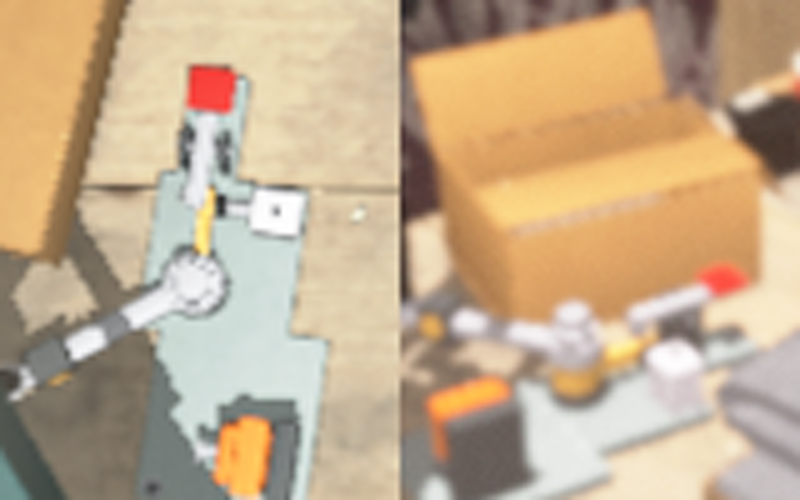

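```bash
python3 -m crank '[[-0.12,0.07,0,0,0,-0.1],[-0.25,0.14,0,0,0,-0.2],[-0.4,0.22,0,0,0,-0.3],[-0.55,0.3,0,0,0,-0.4],[-0.68,0.37,0,0,0,-0.5],[-0.74,0.409,0.02,0,0,-0.6],[-0.75,0.415,0.02,0,0,-0.66],[-0.75,0.415,0.02,0,0,-0.66]]' 0
python3 -c "
from h import *
print(row([.632,.2195,.27],np.pi/2+TH),row([.632,.2195,.15],TH+np.pi/2))
S=capture('scene');cv2.imwrite('pics/r.png',cv2.resize(S['img'][80:220,200:340],None,fx=4,fy=4,interpolation=2)); o=get_obs(); print(proj(S,o['ee_pos']-np.array([0,0,.073])),proj(S,[.628,.2195,.062]))"
```

```text
time: 14.82
ee_pos: [0.6307, 0.2176, 0.2697]
orientation: [0.051, 0.999, 0.002, 0.001]
wrist_force: [0.6, 0.0, 0.1]
width: -0.0001
[-0.005, 0.008, -0.001, 0.002, 0.001, -0.002] [-0.004, 0.007, 0.479, 0.002, 0.001, -0.002]
[274.88655464 137.99219121] [274.32737695 174.96924843]
```

View pics/r.png

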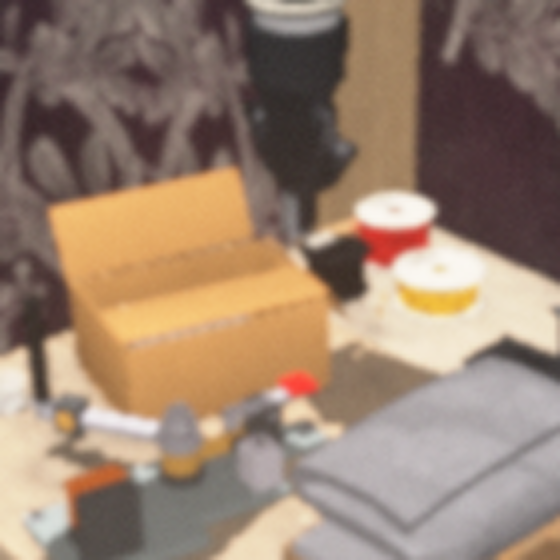

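```bash
python3 -m crank '[[0,0.004,0.12,0,0,0],[-0.004,0.007,0.24,0,0,0],[-0.004,0.007,0.36,0,0,0],[-0.004,0.007,0.44,0,0,0],[-0.004,0.007,0.47,0,0,0],[-0.004,0.007,0.47,0,0,0]]' -
python3 -c "
from h import *
show('u')"
```

```text
time: 15.62
ee_pos: [0.6319, 0.22, 0.1527]
orientation: [0.051, 0.999, 0.002, 0.001]
wrist_force: [-0.3, -0.0, -0.0]
width: -0.0001
red 273.73298580944106 175.79003764842167
```

View pics/u.png

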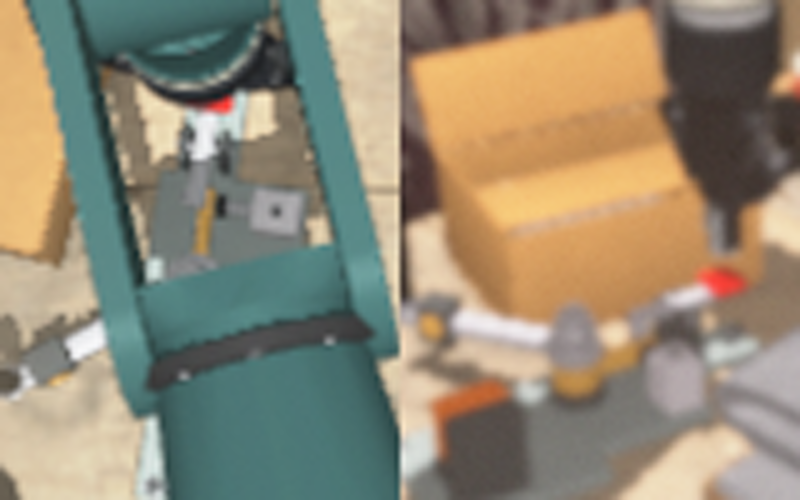

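```bash
python3 -m crank '[[0,0,0.03,0,0,0],[0,0,0.06,0,0,0],[0,0,0.08,0,0,0],[0,0,0.09,0,0,0],[0,0,0.1,0,0,0],[0,0,0.1,0,0,0]]' -
python3 -c "
from h import *
show('v')"
```

```text
time: 16.48
ee_pos: [0.6337, 0.2199, 0.1311]
orientation: [0.051, 0.999, 0.002, 0.004]
wrist_force: [-0.2, -1.4, 5.3]
width: 0.0001
red 273.60689655172416 177.12919540229885
```

View pics/v.png

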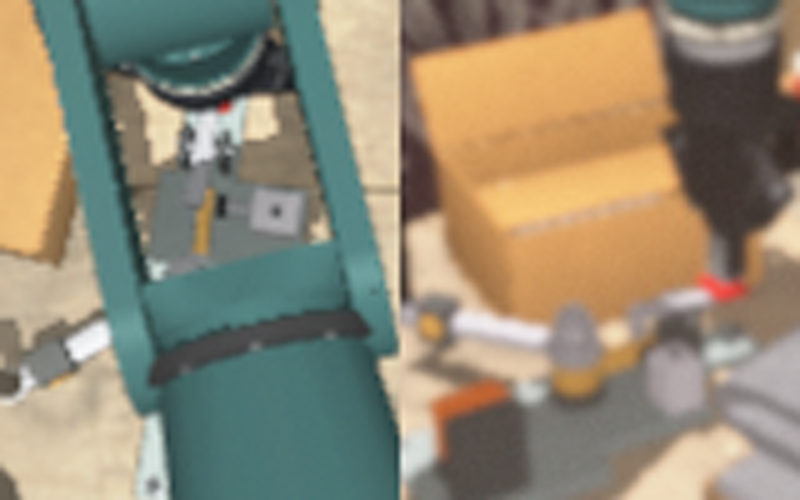

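Touching and pressing at 5 N, not fired yet; press on.

```bash
python3 -m crank '[[0,0,0.015,0,0,0],[0,0,0.025,0,0,0],[0,0,0.035,0,0,0],[0,0,0.035,0,0,0]]' -
python3 -c "
from h import *
show('w')"
```

```text
time: 17.08
ee_pos: [0.635, 0.2199, 0.1236]
orientation: [0.051, 0.999, 0.002, 0.006]
wrist_force: [1.4, 0.5, 4.8]
width: -0.0001
red 273.7377602701182 178.95779403489027
```

View pics/w.png

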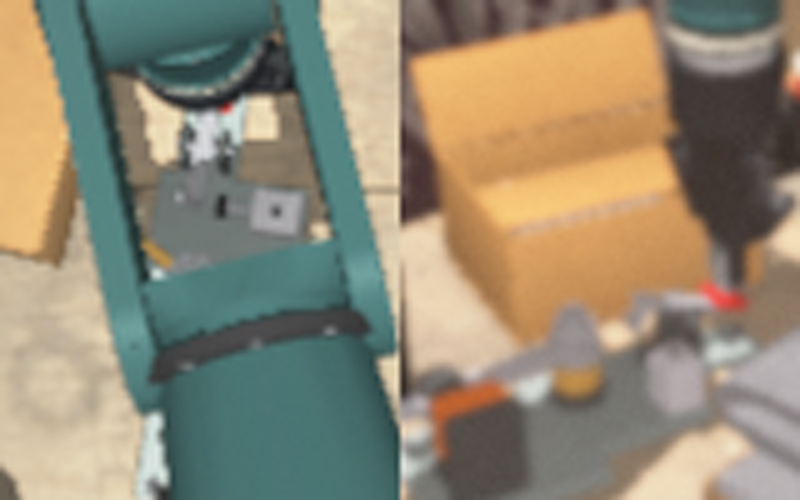

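Fired: the hammer is back at rest. Now I draw clear, straight up and then away.

```bash
python3 -m crank '[[0,0,-0.05,0,0,0],[0,0,-0.2,0,0,0],[0,0,-0.4,0,0,0],[0,0,-0.6,0,0,0],[0,0,-0.7,0,0,0]]' -
python3 -m crank '[[0.1,0.2,0,0,0,0],[0.25,0.4,0,0,0,0],[0.4,0.6,0,0,0,0],[0.5,0.8,0,0,0,0],[0.5,0.8,0,0,0,0],[0.5,0.8,0,0,0,0],[0.5,0.8,0,0,0,0]]' -
python3 -c "
from h import *
show('x')
T=capture('top'); a=T['img'][90:290,130:340]; cv2.imwrite('pics/y.png',cv2.resize(a,None,fx=3,fy=3,interpolation=2))"
```

```text
time: 17.8
ee_pos: [0.633, 0.2193, 0.3028]
orientation: [0.051, 0.999, 0.003, 0.008]
wrist_force: [-0.1, 0.8, 0.0]
width: 0.0003
time: 18.68
ee_pos: [0.5298, 0.4298, 0.302]
orientation: [0.052, 0.999, 0.003, 0.008]
wrist_force: [-0.6, 0.0, -0.1]
width: -0.0001
red 274.0901110250452 175.21714433255875
```

View pics/x.png

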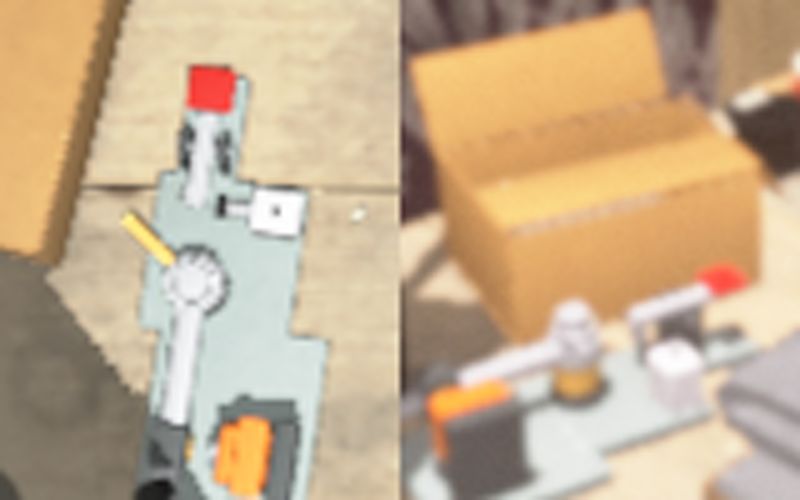

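View pics/y.png

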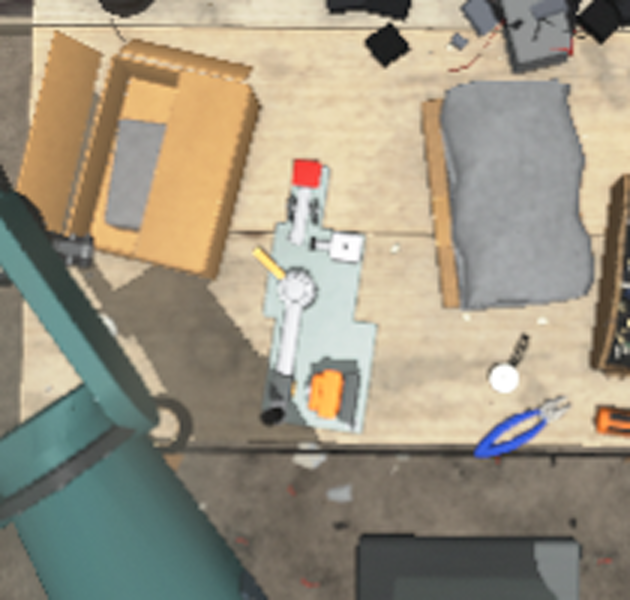

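```bash
python3 -m crank '[[0,0,0,0,0,0],[0,0,0,0,0,0]]' - ; python3 -c "
from h import *
T=capture('top'); a=np.hstack([cv2.imread('pics/top0.png')[205:240,205:250],T['img'][205:240,205:250]]); cv2.imwrite('pics/z.png',cv2.resize(a,None,fx=8,fy=8,interpolation=0))"
```

```text
time: 19.08
ee_pos: [0.5302, 0.4294, 0.3024]
orientation: [0.053, 0.999, 0.003, 0.008]
wrist_force: [-0.7, 0.5, 0.0]
width: -0.0003
```

View pics/z.png

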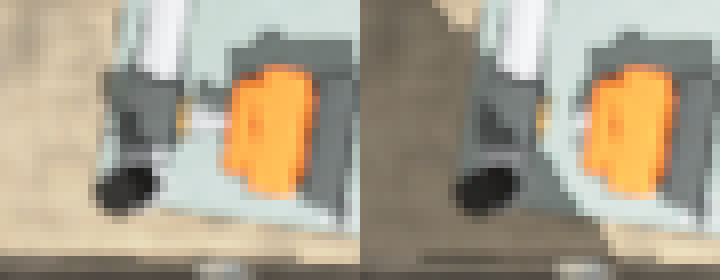

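Before, the pin bridged the gap from the hammer head to the bracket (columns 190–222). Now only its 4 mm head shows against the bracket (columns 577–590), so it is driven home.

```bash
python3 -c "
from station import *
print(sign_off())"
```

```text
the job is handed in; nothing more can be done
None
```

The pin is driven home in the orange bracket and the job is handed in, with 19.1 s of the 61 s on the robot's clock. `sign_off()` gives no verdict, so this rests on my own checks.

- **Cocking:** I straddled the handle with the jaws part open and swung it round in small steps until the sear dropped. The red pad's row in the scene picture went from about 177 back to 175.2, its value at rest. The tool was then about 1.07 rad round, which puts the hammer itself at roughly 1.0 rad. I backed off to about zero force and lifted clear. The hammer stayed cocked with the pin still out.
- **Firing:** I pressed the trigger pad with shut fingers to about 11 mm below where contact was expected, with about 5 N measured before and after it fired. Then I drew up and away.
- **Last pictures:** The hammer is back at rest, the trigger pad is back up (row 175.2) and only the pin's head shows, against the bracket. Nothing touches the robot.
- **Bystanders:** The motor and cutters are where they were and the visible end of the screwdriver has not moved. The arm partly hid the tape roll and fully hid the jar and the board in the last top view, so those were not rechecked. The arm did not go near the bench on that side.
- **Not measured directly:** How far the buffer was pushed in and how far the pin went are judged from the pictures. The force along the handle's path never passed about 11 N, and I saw no jump from the buffer.
- **Disagreement:** The two cameras differed by up to 10 mm on the trigger pad and 8 mm on the handle top. I used one fit over both views, and the fingers met the handle and the pad where it put them.

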